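Clamp the glass mould press and release it

ROBOT

A 6-joint arm with a two-finger parallel gripper is mounted at the origin on the work surface. World frame = base frame: x ahead of the robot, y to its left, z up, the work surface at z = 0. Lengths are in mm, angles in rad, forces in N, time in s.
With the tool pointing down it reaches from about 350 to 875 mm from the base axis. Payload 4.2 kg.
Tool frame: the origin (TCP) lies at the very end of the fingers, on their centre line; the grasp point (between the pads) lies 19 mm behind it; z points along the fingers, y is the line along which they close (so a half turn about z gives the same grasp; the last joint's range is limited). The gripper opens to 85 mm and grips with 20 to 120 N. Pads are 22 mm wide; open, the fingers measure 114 mm over their backs; the gripper's body (76 mm by 85 mm) begins 54 mm behind the grasp point. The pads swing forward as they close: fully open they stand 13 mm farther back than shut.
Start: joints at [-0.871, 0.385, 0.008, 0, -1.194, -0.259], TCP at [266.676, -565.228, 231.312] pointing down, gripper open.
Joint ranges: [-3.14, 3.14], [-1.21, 2.06], [-1.07, 1.41], [-3.16, 2.05], [-2.99, -0.16], [-3.1, 3.1]. Speed limits (rad/s): [2.79, 2.79, 3.14, 3.14, 3.14, 3.14].

INTERFACE

Orientations are given as a unit quaternion [x, y, z, w].
In Python, from bench import read_state, get_image, get_calibration, job_done gives the robot as it stands.
- The arm moves only by the shell command python3 -m creep 'ROWS'. ROWS is a JSON object of lists of equal length, an entry for each row: "translation": the shift along the world's x, y, z in cm, a list of three; "delta_rot": the turn, a rotation vector about the world's x, y, z in degrees, a list of three; "hand": the finger opening in cm, from 0 to 8.54. A call has 1 to 8 rows; each row is the pose to reach, as a shift and turn from the pose commanded when the call began; what a row does not reach only later rows make up. A row lasts 1/8 s, in which the tool goes at most 62.5 mm and 10.7 degrees, less where a joint would pass 70% of its speed; a pose out of reach is approached as far as the arm can. A call with a gripper value outside its range is refused whole. The fingers move at their own pace and stop on an object; the grip force is fixed at half the most. Time passes only in rows, so rows that repeat a pose let the fingers close. It gives the time, the measured TCP pose, the force, the opening and the grip force at its end, in the units of the state.
- read_state(): the state, without advancing time (a new reading comes with each control period).
- get_image(name): name is "side" or "top"; returns (picture, depth): 400x640x3 uint8, red, green, blue; 400x640 float32, mm along the optical axis (not along the pixel's ray), 0 where there is no reading.
- get_calibration(name): a dict with "intrinsics" (3x3 intrinsics, pixels), "xyz" and "attitude" of the camera in the world. Camera axes: x right, y down, z forward; pixel columns grow to the right and rows downward; lengths in mm; the calibration is good to about 2 mm. A picture is of the moment at which its call begins. get_calibration takes no time and is no camera call.
- job_done(): hands the job in; it is judged then, once.
The state is a dict: "clock": time; "joints": joint angles; "joint_vel": joint speeds; "joint_efforts": joint torques, N m; "position": TCP position; "ee_rot": TCP orientation; "contact_force": force on the tool from outside, world axes, zero at the start; "wrist_torque": the same for the moment, N m; "gripper_width": finger opening in mm; "grasp_force": force on a finger pad.
Only numpy, scipy, OpenCV 4.12 (cv2) and the standard library are available. Lean on these libraries where they do the work, as an engineer would, in place of code of your own. Each camera call takes 0.05 s, during which the arm holds its last target. There are 200 camera calls.

TASK

Press the glass blank once: raise the wooden-handled lever of the mould press until it clicks into its third notch counted from the bottom (going on to the fourth would crack the glass), let go, and leave it clamped there on its own for two seconds. Then push the release button under the guard grille gently all the way in and keep it in until the lever has dropped fully down again, and let the button come back out. Leave the brick, the jar and the paddle where they are.

Things in the scene. Friction and masses are not known exactly. Their poses are not given: they have to be found in the camera images.
- press: Mould press, dark iron, fixed to the bench. Origin on the bench under the base plate (270 x 290 x 12 mm, centred 35 mm along +x); z up; the lever sticks out along -x. In its frame (mm): hinge axis parallel to y through (0, 75, 125), between cheek plates (x -40..60, y 51..99, 167 high); button block x -20..60, y -95..-25, 95 high; black mould with glass x 90..160, y 35..115, 72 high.
- lever: The lever; origin on its hinge axis. Flat steel arm (8 x 16 mm), then a round wooden grip 24 mm in diameter from 105 to 195 mm from the hinge. Fully down it points along the press's -x, 10 deg above level; it rises about the press's +y. About 0.3 kg. Its rear arm swings a black plunger down onto the glass as the grip rises.
- lever_grip (a point): Point on the axis of the wooden grip, 165 mm from the hinge axis, 30 mm short of the grip's end.
- lever_angle (a joint): Lever angle, rad: 0 fully down, 1.25 upper stop; it stands 10 deg + this above level. Ratchet notches, first to fifth from the bottom: 0.22, 0.44, 0.66, 0.88, 1.10. A click comes up to 0.04 above its notch; let go, the lever drops back onto the notch. Spring and weight pull down with 2 to 5 N at the grip, a damper adds 0.8 N m per rad/s. Starts down or in the first notch.
- release: The release button and its hidden pawl bar, one sliding piece; origin inside the press, z = outward button axis, which leans 40 deg from vertical towards the press's -x: outwards is (-0.643, 0, 0.766) in the press's frame. The button is a plain steel cylinder 30 mm in diameter standing 14 mm proud of a 44 mm steel collar.
- button_top (a point): Centre of the button's round face (moves with it). At rest at (-20, -60, 140) mm in the press's frame.
- release_travel (a joint): How far the button is in, m: 0 out, 0.010 at its hard stop. Spring 1.5 N at rest, 4 N at the stop, plus up to 2 N friction; 30 N is too rough. The ratchet lets go beyond about 0.0065 and catches again if the button comes out before the lever is down (it takes 1 to 1.5 s). It bobs up to 0.0065 with each click.
- grille (a point): Middle of the front rod of the guard grille, level 8 mm steel rods over the button, 270 mm above the bench (130 above the button). At (-42, -58, 270) mm in the press's frame; rods along y from y -125 to 8 at x -42, -14, 14 and 42, carried by side rods from rear posts at x 68. It blocks a vertical tool: come in along the button's axis, leaning about 40 deg.
- brick: Loose firebrick with a hole, 115 x 100 x 64 mm, beside the press's lever side. Origin under its middle. Leave it.
- jar: Loose glass jar with steel cap, 60 mm in diameter, 95 mm high, beside the button side. Origin under its middle. Leave it.
- paddle: Loose flat paddle with a wooden handle, 200 mm long, lying on the bench. Leave it.

How it is judged (in metres and radians):
On the way, in this order (a step that is already met when the one before it is completed fails the run):
1. the lever stands in its third notch, untouched, for 1.5 s (value of joint lever_angle between 0.61 and 0.72 rad and contact force between each of the arm, the fingers and press below 0.3 N), for 1.5 s.
2. the release button is pressed in (7.5 mm or more) (value of joint release_travel above 0.0075 m), for 0.1 s.
At the end, for the whole second after the job is handed in: the lever lies fully down (within 0.05 rad), the button is out again (within 1.5 mm), and the brick, jar and paddle are within 25 mm of where they stood (value of joint lever_angle below 0.05 rad and value of joint release_travel below 0.0015 m and distance of each of brick, jar, paddle from where it was at the start of the episode below 0.025 m); the robot touches nothing.
It fails at once if the lever was raised to the fourth notch and the glass cracked (value of joint lever_angle above 0.87 rad).
It fails at once if the release button was pushed roughly (30 N or more) (contact force between any of the fingers, the arm and release above 30 N).
It fails at once if the brick, the jar or the paddle was disturbed (distance of any of brick, jar, paddle from where it was at the start of the episode above 0.025 m).
It also fails if it takes over 51 s, if anything falls off the work surface, if the arm or the gripper's body presses on something with over 40 N, if the wrist force passes 120 N, or if a joint passes its speed limit or range.

## Working session

There is one attempt and no reset: what is moved stays moved. The work goes in short steps, Python scripts to look and compute and a shell command to move; the robot and the scene stay as the last step left them, time stands still between calls to the robot, and variables do not carry over. Pictures are saved under pics/ and viewed, at most 10 in all, crops included, and the job is handed in when it is done.

```bash
ls; mkdir -p pics; cat > h.py <<'E'
import numpy as np, cv2
from scipy.spatial.transform import Rotation as R
from bench import *
E
python3 - <<'E'
from h import *
for n in("side","top"):
    p,d=get_image(n); cv2.imwrite(f"pics/{n}0.png",p[:,:,::-1]); np.savez(f"{n}0.npz",p=p,d=d)
    print(n,get_calibration(n))
print(read_state())
E
```

```text
pics
side {'intrinsics': array([[361.64002942,   0.        , 320.738403  ],
       [  0.        , 361.64002942, 198.07903824],
       [  0.        ,   0.        ,   1.        ]]), 'xyz': array([248.76825437, 687.0292866 , 648.69532559]), 'attitude': array([-0.21943108,  0.8439882 , -0.47631974,  0.11248744])}
top {'intrinsics': array([[378.22895103,   0.        , 317.72255848],
       [  0.        , 378.22895103, 198.01897036],
       [  0.        ,   0.        ,   1.        ]]), 'xyz': array([488.63018846,  -4.5045511 , 943.67779276]), 'attitude': array([ 0.715157  , -0.69522812,  0.05021324, -0.05183594])}
{'clock': 0.1, 'joints': array([-8.71398290e-01,  3.85502308e-01,  6.78783606e-03, -4.30530021e-04,
       -1.19400801e+00, -2.58580075e-01]), 'joint_vel': array([ 0.00148807, -0.000846  ,  0.00213878,  0.00152905, -0.00139831,
        0.00029717]), 'joint_efforts': array([-6.82286754e-04, -3.93318951e+01,  1.88929600e+01,  4.19793382e+00,
       -2.59242093e-03, -1.37606939e-06]), 'position': array([ 266.46235839, -564.78712245,  230.32788508]), 'ee_rot': array([-2.18551146e-01,  9.75824999e-01,  9.46912569e-04, -2.66295719e-04]), 'contact_force': array([ 0.14193054,  0.34905651, -0.12642542]), 'wrist_torque': array([-0.04106815,  0.04709477,  0.0271352 ]), 'grasp_force': 0.0, 'gripper_width': 85.41120798105618}
```

View pics/side0.png

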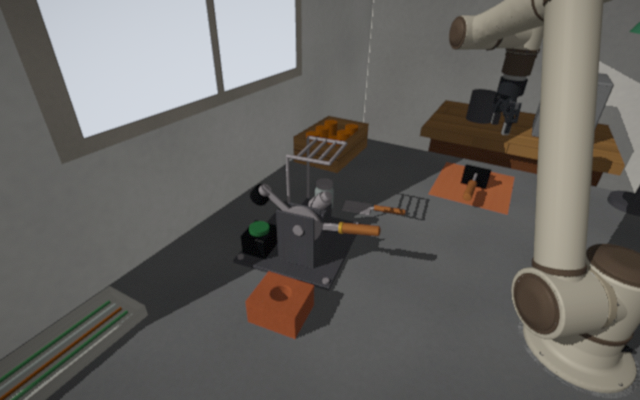

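View pics/top0.png

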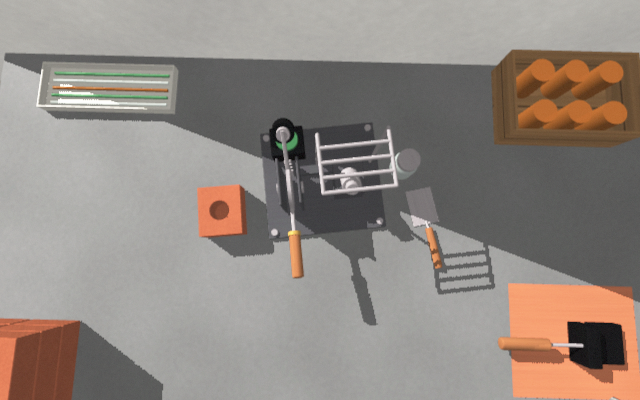

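The top view shows the press base at about (262..385, 124..240), the lever grip running (293,232) to (297,275), the button at (349,181), the grille's front rod at about (322..397, 190), the brick at (220,210), the jar at (407,162) and the paddle at (430,230). Next I measure the press pose and the lever.

```bash
cat >> h.py <<'E'
def cam(n):
    c=get_calibration(n); return c["intrinsics"],np.array(c["xyz"]),R.from_quat(c["attitude"])
def pts(n,uv,d):
    K,t,r=cam(n); uv=np.asarray(uv,float); q=np.c_[(uv[:,0]-K[0,2])/K[0,0],(uv[:,1]-K[1,2])/K[1,1],np.ones(len(uv))]
    return r.apply(q*np.asarray(d)[:,None])+t
def plane(n,uv,z):
    K,t,r=cam(n); a=pts(n,uv,np.ones(len(uv)))-t
    return t+a*((z-t[2])/a[:,2])[:,None]
def proj(n,P):
    K,t,r=cam(n); q=r.inv().apply(np.asarray(P)-t)@K.T; return q[:,:2]/q[:,2:]
E
python3 - <<'E'
from h import *
for n,box in(("top",(285,225,310,285)),("side",(335,215,385,240))):
    z=np.load(f"{n}0.npz");p,d=z["p"],z["d"]
    hsv=cv2.cvtColor(p,cv2.COLOR_RGB2HSV)
    m=cv2.inRange(hsv,(5,110,60),(25,255,255)); b=np.zeros_like(m); x0,y0,x1,y1=box; b[y0:y1,x0:x1]=255; m&=b
    v,u=np.nonzero(m); P=pts(n,np.c_[u,v],d[v,u]); P=P[d[v,u]>0]
    print(n,len(P),cv2.minAreaRect(np.c_[u,v].astype(np.float32)),P.mean(0)); 
    c=np.median(P,0); P=P[np.linalg.norm(P-c,axis=1)<70]; U,S,V=np.linalg.svd(P-P.mean(0),full_matrices=False); s=(P-P.mean(0))@V[0]
    print(P.mean(0),V[0],s.min(),s.max(), "elev",np.degrees(np.arcsin(abs(V[0,2]))))
    if n=="top":
        g=cv2.cvtColor(p,cv2.COLOR_RGB2GRAY)
        vv,uu=np.mgrid[100:260,240:410]; Q=pts(n,np.c_[uu.ravel(),vv.ravel()],d[vv,uu].ravel())
        rows=Q[(abs(Q[:,2]-12)<4)]
        print("plate",len(rows),cv2.minAreaRect(rows[:,:2].astype(np.float32)))
        print(np.percentile(Q[:,2],[5,20,40,60]))
        # top-surface points: grille
        G=Q[abs(Q[:,2]-272)<12]; print("grille",len(G),G.mean(0),cv2.minAreaRect(G[:,:2].astype(np.float32)))
        im=p[95:295,240:450]; cv2.imwrite("pics/crop1.png",cv2.resize(im[:,:,::-1],None,fx=3.7,fy=2.95*1.0,interpolation=cv2.INTER_CUBIC)[:600,:800])
E
```

```text
top 508 ((295.2948303222656, 253.84164428710938), (46.6130256652832, 11.396897315979004), 84.95755004882812) [486.29795205  41.44723721 157.77261073]
[486.08476706  41.34798339 158.347078  ] [-0.97673647 -0.13253689  0.16858183] -48.2033259640882 47.445276482076736 elev 9.705374050907528
plate 7129 ((672.8099975585938, -13.742568969726562), (269.940673828125, 411.0926818847656), 7.597860336303711)
[-3.67616498 -1.93048875  0.04038705 10.09243477]
grille 1752 [648.98357943 -70.18705128 271.60858292] ((658.60595703125, -69.4933090209961), (117.59315490722656, 141.59173583984375), 7.582688808441162)
side 441 ((358.4810791015625, 228.27456665039062), (41.59086608886719, 12.109167098999023), 3.945185899734497) [493.42003277  35.39330845 145.41165569]
[486.47334824  49.54840384 155.41185033] [-0.97324278 -0.15213414  0.17220247] -48.52911305806462 47.26477274126569 elev 9.915900074566885
```

View pics/crop1.png

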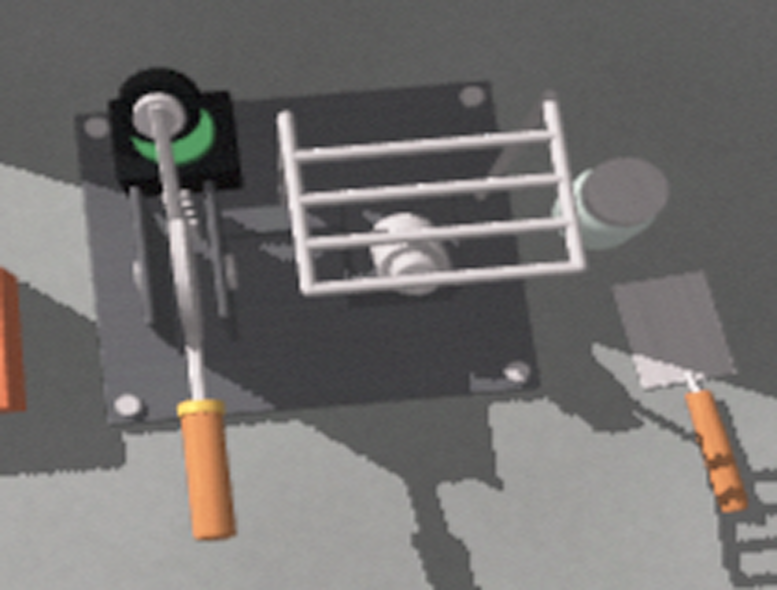

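```bash
cat >> h.py <<'E'
YAW=np.radians(7.6); O=np.array([638.6,-13.3,0.])
RP=R.from_euler("z",YAW)
W=lambda p: RP.apply(p)+O          # press -> world
def tool(lean):                    # fingers forward-down, lean deg from vertical towards +x, y along press y
    l=np.radians(lean); z=np.array([np.sin(l),0,-np.cos(l)]); y=np.array([0,1.,0]); x=np.cross(y,z)
    return RP*R.from_matrix(np.c_[x,y,z])
def delta(p,r,cp=None,cr=None):
    s=read_state(); cp=s["position"] if cp is None else cp; cr=R.from_quat(s["ee_rot"]) if cr is None else cr
    return np.round((p-cp)/10,2),np.round((r*cr.inv()).as_rotvec(degrees=True),2)
E
python3 - <<'E'
from h import *
z=np.load("top0.npz");p,d=z["p"],z["d"]
vv,uu=np.mgrid[100:260,240:410]; Q=pts("top",np.c_[uu.ravel(),vv.ravel()],d[vv,uu].ravel())
q=RP.inv().apply(Q-O); a=q[(abs(q[:,2]-12)<4)&(abs(q[:,1])<160)&(abs(q[:,0]-35)<150)]
for k in(0,1): print("plate",k,np.percentile(a[:,k],[.3,1,99,99.7]))
# grille front rod, side rods
g=q[abs(q[:,2]-272)<12]; f=g[g[:,0]<-32]; print("front",f[:,0].mean(),np.ptp(f[:,1]),f[:,1].mean(), np.polyfit(f[:,1],f[:,0],1), "y",g[:,1].min(),g[:,1].max())
b=q[(abs(q[:,0]+20)<16)&(abs(q[:,1]+60)<16)&(abs(q[:,2]-140)<15)]; print("button",len(b),b.mean(0))
# edge check of plate colour mask 
P=W(np.array([[-100,-145,12],[170,-145,12],[170,145,12],[-100,145,12],[-20,-60,140],[-162.5,75,153.6]])); print(proj("top",P).round(1).tolist(),proj("side",P).round(1).tolist())
ga=np.radians(10); G=W(np.array([-165*np.cos(ga),75,125+165*np.sin(ga)])); T=tool(28); zz=T.apply([0,0,1])
print("grip",G); print("pre",G-zz*81,delta(G-zz*81,T)); print("grasp shift cm",zz*10)
E
```

```text
plate 0 [-100.35681286  -99.09155226  165.61048436  167.3131511 ]
plate 1 [-143.44925673 -141.60128814  143.25385402  144.76163682]
front -42.098407985036 140.48448517943586 -57.768579318882054 [-2.75653179e-03 -4.22576489e+01] y -129.12979697571612 12.437059083959399
button 100 [-13.67362007 -58.75869592 140.31356608]
[[385.9, 226.2], [372.2, 121.5], [259.5, 132.9], [268.6, 238.6], [352.5, 189.2], [296.2, 262.7]] [[361.7, 223.0], [281.8, 204.7], [232.9, 259.4], [329.6, 287.6], [328.9, 195.0], [367.4, 230.0]]
grip [467.61490715  39.55039096 153.65194932]
pre [429.92175895  34.52105121 225.17070434] (array([16.35, 59.93, -0.52]), array([  7.84, -27.  , -17.32]))
grasp shift cm [ 4.65347509  0.62090614 -8.82947593]
```

```bash
python3 -m creep '{"translation":[[1,4,0],[2.5,9,0],[4,14,0],[5.5,19.5,0],[7,25,0],[8.5,30.5,0],[10,36,0],[11.5,41.5,0]],"delta_rot":[[0.8,-2.7,-1.7],[1.6,-5.4,-3.5],[2.4,-8.1,-5.2],[3.1,-10.8,-6.9],[3.9,-13.5,-8.7],[4.7,-16.2,-10.4],[5.5,-18.9,-12.1],[6.3,-21.6,-13.9]],"hand":[8.54,8.54,8.54,8.54,8.54,8.54,8.54,8.54]}'
python3 - <<'E'
from h import *
G=W(np.array([-165*np.cos(np.radians(10)),75,125+165*np.sin(np.radians(10))])); T=tool(28); zz=T.apply([0,0,1])
print(delta(G-zz*81,T))
E
```

```text
clock: 1.1
position: [382.0, -148.8, 231.6]
ee_rot: [-0.094, 0.976, 0.013, 0.196]
contact_force: [1.3, 0.6, -0.3]
gripper_width: 85.7
grasp_force: 0.0
(array([ 4.8 , 18.33, -0.65]), array([ 1.56, -5.22, -3.26]))
```

```bash
python3 -m creep '{"translation":[[1.3,5,-0.2],[2.6,10,-0.3],[3.8,15,-0.5],[4.8,18.3,-0.6],[4.8,18.3,-0.6],[4.8,18.3,-0.6]],"delta_rot":[[0.4,-1.4,-0.9],[0.8,-2.8,-1.7],[1.2,-4.2,-2.6],[1.6,-5.3,-3.3],[1.6,-5.3,-3.3],[1.6,-5.3,-3.3]],"hand":[8.54,8.54,8.54,8.54,8.54,8.54]}'
python3 - <<'E'
from h import *
G=W(np.array([-165*np.cos(np.radians(10)),75,125+165*np.sin(np.radians(10))])); T=tool(28); zz=T.apply([0,0,1])
print(delta(G+zz*19,T),read_state()["contact_force"])
E
```

```text
clock: 1.85
position: [429.3, 32.6, 224.9]
ee_rot: [-0.065, 0.968, 0.016, 0.24]
contact_force: [-1.1, -0.5, -0.2]
gripper_width: 85.6
grasp_force: 0.0
(array([ 4.72,  0.81, -8.8 ]), array([ 0.06, -0.14, -0.1 ])) [-1.10040864 -0.51772337 -0.24376797]
```

```bash
python3 -m creep '{"translation":[[1.2,0.2,-2.2],[2.4,0.4,-4.4],[3.6,0.6,-6.6],[4.7,0.8,-8.8],[4.7,0.8,-8.8],[4.7,0.8,-8.8]],"delta_rot":[[0,0,0],[0,0,0],[0,0,0],[0,0,0],[0,0,0],[0,0,0]],"hand":[8.54,8.54,8.54,8.54,8.54,5]}'
python3 -m creep '{"translation":[[0,0,0],[0,0,0],[0,0,0],[0,0,0],[0,0,0],[0,0,0],[0,0,0],[0,0,0]],"delta_rot":[[0,0,0],[0,0,0],[0,0,0],[0,0,0],[0,0,0],[0,0,0],[0,0,0],[0,0,0]],"hand":[3.5,3,2.5,2,2,2,2,2]}'
python3 - <<'E'
from h import *
p,d=get_image("side"); cv2.imwrite("pics/s2.png",cv2.resize(p[120:320,240:500,::-1],None,fx=3,fy=3))
s=read_state(); print(s["position"],s["grasp_force"],s["contact_force"],s["gripper_width"])
H=W(np.array([0,75,125.])); cp=s["position"]; ax=RP.apply([0,1,0])
for a in np.radians([5,10,15,20,25,30,35,37.8,39.5]):
    r=R.from_rotvec(ax*a); print(np.degrees(a).round(1),((H+r.apply(cp-H)-cp)/10).round(2),np.degrees(ax*a).round(2))
E
```

```text
clock: 2.6
position: [453.3, 45.6, 162.5]
ee_rot: [-0.063, 0.972, 0.005, 0.228]
contact_force: [0.2, -0.2, -0.2]
gripper_width: 69.8
grasp_force: 0.0
clock: 3.6
position: [453.4, 38.3, 163.3]
ee_rot: [-0.057, 0.972, -0.003, 0.227]
contact_force: [5.5, -21.5, 8.0]
gripper_width: 20.3
grasp_force: 17.4
[453.34423982  38.32510214 163.33179614] 17.40758053958416 [  4.93887721 -22.46106938   7.8027055 ] 19.990571967832327
5.0 [0.4  0.05 1.53] [-0.66  4.96  0.  ]
10.0 [0.93 0.12 3.01] [-1.32  9.91  0.  ]
15.0 [1.58 0.21 4.45] [-1.98 14.87  0.  ]
20.0 [2.36 0.31 5.82] [-2.65 19.82  0.  ]
25.0 [3.25 0.43 7.11] [-3.31 24.78  0.  ]
30.0 [4.25 0.57 8.33] [-3.97 29.74  0.  ]
35.0 [5.35 0.71 9.45] [-4.63 34.69  0.  ]
37.8 [ 6.01  0.8  10.03] [-5.   37.47  0.  ]
39.5 [ 6.42  0.86 10.37] [-5.22 39.15  0.  ]
```

View pics/s2.png

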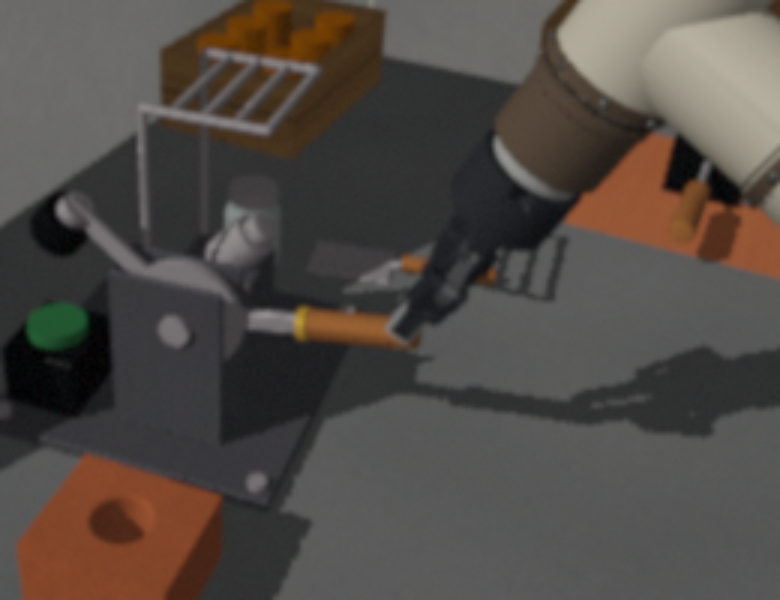

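```bash
python3 -c "
from h import *
s=read_state(); print(s['joints'].round(3)); print((R.from_quat(s['ee_rot'])*tool(28).inv()).as_rotvec(degrees=True))
T=R.from_quat(s['ee_rot']); print(RP.inv().apply(T.apply([[0,0,1],[0,1,0]])))
print(RP.inv().apply(s['position']-O))"
```

```text
[ 0.384 -0.033 -1.066  0.969 -0.179 -2.766]
[-2.0228022   1.57403768 -1.33786617]
[[ 0.44062743 -0.03854202 -0.8968623 ]
 [ 0.02284016  0.99923579 -0.03172011]]
[-176.80063875   75.67286162  163.33179614]
```

```bash
python3 -m creep '{"translation":[[0,0,0],[0,0,0],[0,0,0],[-0.5,0,1.5],[-1,0,3],[-1.5,0,4.5],[-2,0,6],[-2,0,6]],"delta_rot":[[0,0,0],[0,0,0],[0,0,0],[0,0,0],[0,0,0],[0,0,0],[0,0,0],[0,0,0]],"hand":[8.54,8.54,8.54,8.54,8.54,8.54,8.54,8.54]}'
python3 - <<'E'
from h import *
G=W(np.array([-165*np.cos(np.radians(10)),75,125+165*np.sin(np.radians(10))])); T=tool(5); zz=T.apply([0,0,1])
print(delta(G-zz*71,T),read_state()["contact_force"],read_state()["joints"].round(2))
E
```

```text
clock: 4.65
position: [433.9, 47.0, 223.5]
ee_rot: [-0.063, 0.971, 0.006, 0.229]
contact_force: [-0.0, 0.1, -0.4]
gripper_width: 85.4
grasp_force: 0.0
(array([ 2.76, -0.83,  0.09]), array([-1.81, 21.46,  0.17])) [-0.04721714  0.12727579 -0.36906082] [ 0.6  -0.17 -0.91  0.5  -0.47 -2.44]
```

```bash
python3 -m creep '{"translation":[[0.7,-0.2,0],[1.4,-0.4,0],[2.1,-0.6,0],[2.8,-0.8,0],[2.8,-0.8,0],[2.8,-0.8,0]],"delta_rot":[[-0.5,5.4,0],[-0.9,10.8,0.1],[-1.4,16.2,0.1],[-1.8,21.5,0.2],[-1.8,21.5,0.2],[-1.8,21.5,0.2]],"hand":[8.54,8.54,8.54,8.54,8.54,8.54]}'
python3 - <<'E'
from h import *
G=W(np.array([-165*np.cos(np.radians(10)),75,125+165*np.sin(np.radians(10))])); T=tool(5); zz=T.apply([0,0,1])
print(delta(G+zz*19,T),read_state()["contact_force"],read_state()["joints"].round(2))
E
```

```text
clock: 5.4
position: [460.5, 37.3, 221.1]
ee_rot: [-0.066, 0.997, 0.001, 0.041]
contact_force: [-1.1, 0.0, 0.2]
gripper_width: 85.6
grasp_force: 0.0
(array([ 0.87,  0.24, -8.64]), array([ 0.2 , -0.27,  0.06])) [-1.10504067  0.01197532  0.21975213] [ 0.45  0.07 -0.45  0.03 -0.97 -1.91]
```

```bash
python3 -m creep '{"translation":[[0.2,0,-2.2],[0.5,0.1,-4.4],[0.7,0.2,-6.6],[0.9,0.2,-8.6],[0.9,0.2,-8.6],[0.9,0.2,-8.6]],"delta_rot":[[0,0,0],[0,0,0],[0,0,0],[0,0,0],[0,0,0],[0,0,0]],"hand":[8.54,8.54,8.54,8.54,8.54,8.54]}'
python3 - <<'E'
from h import *
s=read_state(); q=RP.inv().apply(s["position"]-O); print(q, s["contact_force"],s["joints"].round(2)); print(RP.inv().apply(R.from_quat(s["ee_rot"]).apply([[0,0,1],[0,1,0]])))
E
```

```text
clock: 6.15
position: [470.4, 40.0, 137.2]
ee_rot: [-0.066, 0.997, 0.002, 0.043]
contact_force: [0.8, -0.4, -0.1]
gripper_width: 85.8
grasp_force: 0.0
[-159.72049528   75.03323647  137.17453855] [ 0.84745673 -0.36753421 -0.07742137] [ 0.45  0.18 -0.56  0.04 -0.74 -1.92]
[[ 8.51348849e-02 -1.87200786e-03 -9.96367677e-01]
 [-2.28503648e-04  9.99998172e-01 -1.89835351e-03]]
```

```bash
python3 -m creep '{"translation":[[0,0,0],[0,0,0],[0,0,0],[0,0,0],[0,0,0],[0,0,0],[0,0,0]],"delta_rot":[[0,0,0],[0,0,0],[0,0,0],[0,0,0],[0,0,0],[0,0,0],[0,0,0]],"hand":[5,3.5,2,2,2,2,2]}'
python3 - <<'E'
from h import *
s=read_state(); print(s["position"],s["grasp_force"],s["contact_force"],s["gripper_width"])
H=W(np.array([0,75,125.])); cp=s["position"]; ax=RP.apply([0,1,0])
for a in np.radians([3,6,9,12,15,18,21,24,27,30,33,36,37.8,39.5]):
    r=R.from_rotvec(ax*a); print(np.degrees(a).round(1),((H+r.apply(cp-H)-cp)/10).round(2),np.degrees(ax*a).round(1))
E
```

```text
clock: 7.02
position: [470.5, 39.6, 136.6]
ee_rot: [-0.066, 0.997, 0.002, 0.042]
contact_force: [0.0, -5.1, 4.2]
gripper_width: 22.5
grasp_force: 58.6
[470.53581689  39.55753484 136.62928286] 58.58330011367798 [ 0.04649218 -5.10006775  4.1544833 ] 22.46260193001984
3.0 [0.08 0.01 0.83] [-0.4  3.   0. ]
6.0 [0.21 0.03 1.66] [-0.8  5.9  0. ]
9.0 [0.38 0.05 2.48] [-1.2  8.9  0. ]
12.0 [0.59 0.08 3.29] [-1.6 11.9  0. ]
15.0 [0.84 0.11 4.09] [-2.  14.9  0. ]
18.0 [1.13 0.15 4.87] [-2.4 17.8  0. ]
21.0 [1.46 0.2  5.64] [-2.8 20.8  0. ]
24.0 [1.84 0.25 6.39] [-3.2 23.8  0. ]
27.0 [2.25 0.3  7.12] [-3.6 26.8  0. ]
30.0 [2.7  0.36 7.82] [-4.  29.7  0. ]
33.0 [3.18 0.42 8.5 ] [-4.4 32.7  0. ]
36.0 [3.7  0.49 9.16] [-4.8 35.7  0. ]
37.8 [4.03 0.54 9.54] [-5.  37.5  0. ]
39.5 [4.35 0.58 9.89] [-5.2 39.2  0. ]
```

```bash
python3 -m creep '{"translation":[[0.08,0.01,0.83],[0.21,0.03,1.66],[0.38,0.05,2.48],[0.59,0.08,3.29],[0.84,0.11,4.09],[1.13,0.15,4.87],[1.46,0.2,5.64],[1.84,0.25,6.39]],"delta_rot":[[-0.4,3,0],[-0.8,5.9,0],[-1.2,8.9,0],[-1.6,11.9,0],[-2,14.9,0],[-2.4,17.8,0],[-2.8,20.8,0],[-3.2,23.8,0]],"hand":[2,2,2,2,2,2,2,2]}'
python3 - <<'E'
from h import *
s=read_state(); H=W(np.array([0,75,125.])); ax=RP.apply([0,1,0]); cp=s["position"]
c0=np.array([470.5,39.6,136.6])
ang=lambda p:(lambda q:np.degrees(np.arctan2(q[2]-125,-q[0])))(RP.inv().apply(p-O))
a0=ang(cp)-ang(c0); print("swing",a0, s["joints"].round(2),s["contact_force"].round(1),s["grasp_force"])
rot=(R.from_quat(s["ee_rot"])*tool(5).inv()).magnitude()*57.3; print("rot",rot)
for t in [27,30,33,36,37.8,39.5]:
    r=R.from_rotvec(ax*np.radians(t-a0)); print(t,((H+r.apply(cp-H)-cp)/10).round(2),(ax*(t-a0)).round(1))
E
```

```text
clock: 8.02
position: [480.7, 41.1, 191.7]
ee_rot: [-0.063, 0.982, -0.012, -0.179]
contact_force: [-12.4, -9.7, -37.1]
gripper_width: 21.9
grasp_force: 60.3
swing 19.921602266774734 [ 0.37  0.37 -0.14 -0.08 -1.41 -1.78] [-12.4  -9.7 -37.1] 60.29222309589386
rot 25.614242905834296
27 [0.93 0.12 1.79] [-0.9  7.   0. ]
30 [1.39 0.18 2.51] [-1.3 10.   0. ]
33 [1.88 0.25 3.21] [-1.7 13.   0. ]
36 [2.41 0.32 3.88] [-2.1 15.9  0. ]
37.8 [2.75 0.37 4.26] [-2.4 17.7  0. ]
39.5 [3.07 0.41 4.62] [-2.6 19.4  0. ]
```

```bash
python3 -m creep '{"translation":[[0,0,0],[0,0,0],[0,0,0]],"delta_rot":[[0,0,0],[0,0,0],[0,0,0]],"hand":[2,2,2]}'
python3 - <<'E'
from h import *
s=read_state(); cp=s["position"]
ang=lambda p:(lambda q:np.degrees(np.arctan2(q[2]-125,-q[0])))(RP.inv().apply(p-O))
print("swing",ang(cp)-ang(np.array([470.5,39.6,136.6])),s["wrist_torque"].round(2)); print(RP.inv().apply(R.from_quat(s["ee_rot"]).apply([[0,0,1]])),RP.inv().apply(cp-O))
p,d=get_image("side"); cv2.imwrite("pics/s3.png",cv2.resize(p[80:280,240:500,::-1],None,fx=3,fy=3))
E
```

```text
clock: 8.4
position: [479.9, 41.0, 190.7]
ee_rot: [-0.063, 0.982, -0.012, -0.179]
contact_force: [-10.5, -8.9, -29.7]
gripper_width: 22.3
grasp_force: 61.0
swing 19.4832234856542 [-1.42 -1.29  0.71]
[[-3.52847158e-01  8.20493780e-04 -9.35680613e-01]] [-150.1057241    74.76500963  190.70306592]
```

View pics/s3.png

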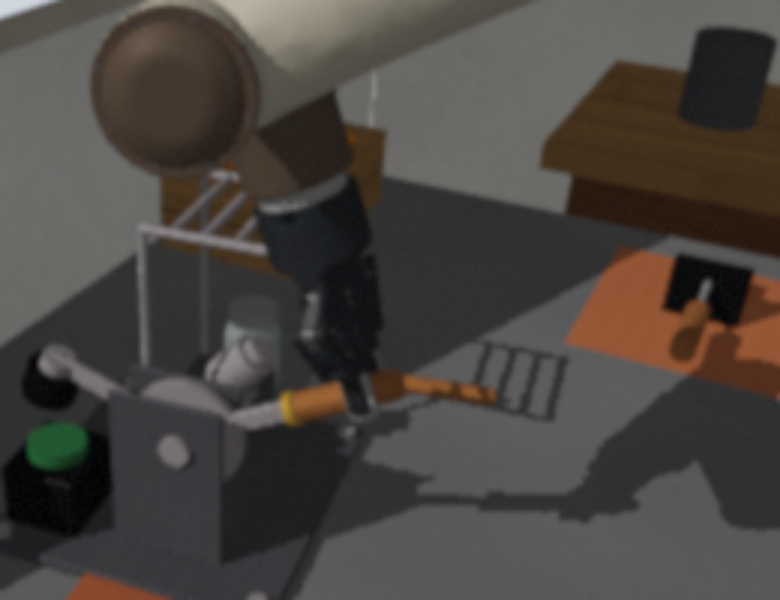

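```bash
cat >> h.py <<'E'
def lever_angle(n="side"):
    "lever angle above level from grip wood depth points, deg"
    p,d=get_image(n); hsv=cv2.cvtColor(p,cv2.COLOR_RGB2HSV); m=cv2.inRange(hsv,(5,110,50),(28,255,255))
    v,u=np.nonzero(m&np.uint8(255*(d>0))); q=RP.inv().apply(pts(n,np.c_[u,v],d[v,u])-O)
    k=(abs(q[:,1]-78)<22)&(q[:,0]<-40)&(q[:,2]>110); q=q[k]
    q=q[np.hypot(q[:,0],q[:,2]-125)<205]
    a=np.degrees(np.arctan2(q[:,2]-125,-q[:,0])); return len(q),np.median(a),np.degrees(np.arctan(-np.polyfit(q[:,0],q[:,2],1)[0])),p
E
python3 - <<'E'
from h import *
print(lever_angle()[:3])
for a in(10,22.6,26,28,30,32,35.2): 
    c,s=np.cos(np.radians(a)),np.sin(np.radians(a)); print(a,proj("side",W(np.array([[-105*c,75,125+105*s],[-195*c,75,125+195*s]]))).round(1).tolist())
E
```

```text
(306, np.float64(30.507537547811232), np.float64(26.13678854958625))
10 [[342.7, 227.8], [380.2, 231.1]]
22.6 [[340.6, 219.6], [376.8, 215.0]]
26 [[339.7, 217.3], [375.2, 210.5]]
28 [[339.0, 216.0], [374.1, 208.0]]
30 [[338.4, 214.7], [372.9, 205.4]]
32 [[337.7, 213.4], [371.6, 202.8]]
35.2 [[336.4, 211.4], [369.3, 198.7]]
```

```bash
python3 -m creep '{"translation":[[0.2,0.03,0.37],[0.41,0.05,0.73],[0.63,0.08,1.08],[0.86,0.11,1.43],[0.86,0.11,1.43]],"delta_rot":[[-0.2,1.5,0],[-0.4,3,0],[-0.6,4.5,0],[-0.8,5.9,0],[-0.8,5.9,0]],"hand":[2,2,2,2,2]}'
python3 - <<'E'
from h import *
s=read_state(); cp=s["position"]
ang=lambda p:(lambda q:np.degrees(np.arctan2(q[2]-125,-q[0])))(RP.inv().apply(p-O))
print("swing",ang(cp)-ang(np.array([470.5,39.6,136.6])),s["wrist_torque"].round(2),s["joints"].round(2)); print(RP.inv().apply(R.from_quat(s["ee_rot"]).apply([[0,0,1]])),RP.inv().apply(cp-O))
print(lever_angle()[:3]); p,d=get_image("top"); cv2.imwrite("pics/t3.png",cv2.resize(p[95:295,200:450,::-1],None,fx=3,fy=3))
E
```

```text
clock: 9.12
position: [492.0, 42.4, 212.7]
ee_rot: [-0.064, 0.972, -0.016, -0.226]
contact_force: [-9.0, -3.7, -0.7]
gripper_width: 21.5
grasp_force: 64.1
swing 28.27083596944589 [-0.79  1.95  0.18] [ 0.35  0.42 -0.03 -0.09 -1.57 -1.77]
[[-0.44146488 -0.00251409 -0.89727501]] [-137.98011881   74.60724413  212.65669446]
(305, np.float64(38.847149643548455), np.float64(34.77047047647514))
```

View pics/t3.png

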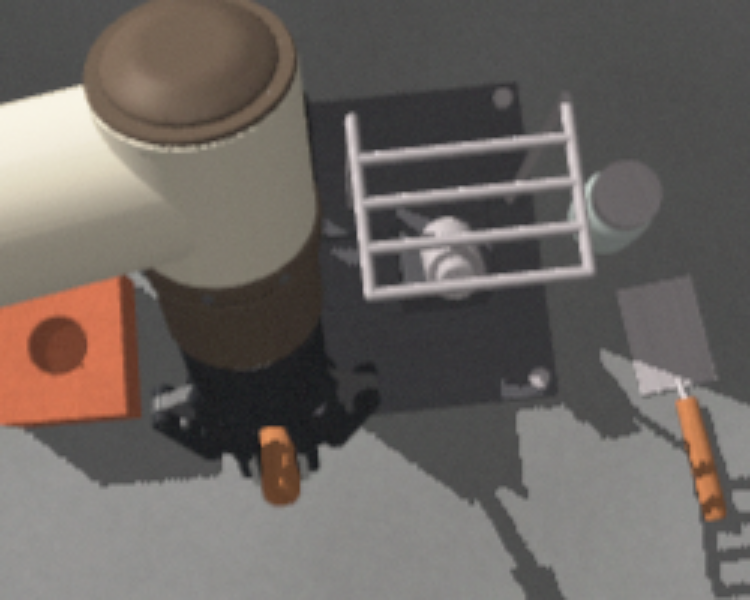

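```bash
python3 -m creep '{"translation":[[0.24,0.03,0.34],[0.48,0.06,0.68],[0.74,0.1,1.01],[1.0,0.13,1.34],[1.27,0.17,1.66],[1.55,0.21,1.97],[1.55,0.21,1.97],[1.55,0.21,1.97]],"delta_rot":[[-0.2,1.5,0],[-0.4,3,0],[-0.6,4.5,0],[-0.8,5.9,0],[-1,7.4,0],[-1.2,8.9,0],[-1.2,8.9,0],[-1.2,8.9,0]],"hand":[2,2,2,2,2,2,2,2]}'
cat > sw.py <<'E'
from h import *
s=read_state(); cp=s["position"]
ang=lambda p:(lambda q:np.degrees(np.arctan2(q[2]-125,-q[0])))(RP.inv().apply(p-O))
print("swing",ang(cp)-ang(np.array([470.5,39.6,136.6])),s["wrist_torque"].round(2),s["joints"].round(2)); print(RP.inv().apply(R.from_quat(s["ee_rot"]).apply([[0,0,1]])),RP.inv().apply(cp-O))
print(lever_angle()[:3])
E
python3 sw.py
```

```text
clock: 10.22
position: [508.6, 44.6, 234.3]
ee_rot: [-0.064, 0.952, -0.022, -0.3]
contact_force: [-9.5, -3.6, 2.6]
gripper_width: 21.8
grasp_force: 64.3
swing 37.884351491437556 [-0.62  1.97  0.69] [ 0.34  0.51  0.13 -0.12 -1.79 -1.76]
[[-0.57345397 -0.0036379  -0.8192297 ]] [-121.1967716    74.62595373  234.28203981]
(299, np.float64(47.875214954665225), np.float64(43.73150872796067))
```

```bash
python3 -m creep '{"translation":[[0.19,0.03,0.2],[0.38,0.05,0.4],[0.66,0.09,0.7],[0.66,0.09,0.7],[0.66,0.09,0.7]],"delta_rot":[[-0.1,1,0],[-0.3,2,0],[-0.5,3.5,0],[-0.5,3.5,0],[-0.5,3.5,0]],"hand":[2,2,2,2,2]}'
python3 sw.py
```

```text
clock: 10.9
position: [515.3, 45.5, 241.5]
ee_rot: [-0.063, 0.942, -0.024, -0.329]
contact_force: [-10.4, -3.3, 2.6]
gripper_width: 21.9
grasp_force: 64.2
swing 41.36717755307621 [-0.55  1.86  0.77] [ 0.33  0.55  0.19 -0.12 -1.87 -1.76]
[[-0.6229976  -0.00411398 -0.78221293]] [-114.39302422   74.62076558  241.50282375]
(301, np.float64(51.3113566615264), np.float64(46.95845115292339))
```

```bash
python3 -m creep '{"translation":[[0,0,0],[0,0,0],[0,0,0],[0,0,0],[0,0,0],[0,0,0]],"delta_rot":[[0,0,0],[0,0,0],[0,0,0],[0,0,0],[0,0,0],[0,0,0]],"hand":[2.4,2.8,3.5,5,7,8.54]}'
python3 sw.py
```

```text
clock: 11.7
position: [519.7, 46.6, 241.3]
ee_rot: [-0.063, 0.944, -0.023, -0.322]
contact_force: [0.2, 0.5, -0.2]
gripper_width: 83.5
grasp_force: 0.0
swing 42.44045887338047 [ 0.21 -1.18  0.03] [ 0.33  0.55  0.2  -0.12 -1.86 -1.76]
[[-0.61105005 -0.00308076 -0.79158597]] [-109.979771     75.09077122  241.28735343]
(337, np.float64(48.59925528882625), np.float64(45.70996437192762))
```

```bash
python3 -m creep '{"translation":[[1.2,0.2,1.6],[2.4,0.3,3.2],[3.6,0.5,4.8],[4.8,0.6,6.4],[6,0.8,8],[7.2,1,9.5],[7.2,1,9.5]],"delta_rot":[[0,0,0],[0,0,0],[0,0,0],[0,0,0],[0,0,0],[0,0,0],[0,0,0]],"hand":[8.54,8.54,8.54,8.54,8.54,8.54,8.54]}'
cat > kin.py <<'E'
from h import *
s=read_state(); D=[([-.8714,.3855,.0068,-1.194],[266.46,-564.79,230.3]),([.45,.07,-.45,-.97],[460.5,37.3,221.1]),([.45,.18,-.56,-.74],[470.4,40,137.2]),
([.35,.42,-.03,-1.57],[492,42.4,212.7]),([.34,.51,.13,-1.79],[508.6,44.6,234.3]),([.33,.55,.2,-1.86],[519.7,46.6,241.3]),([.37,.37,-.14,-1.41],[480.7,41.1,191.7])]
j=s["joints"]
if abs(j[3])<.2: D.append((j[[0,1,2,4]],s["position"]))
d=np.median([np.hypot(*p[:2])*np.sin(q[0]-np.arctan2(p[1],p[0])) for q,p in D])
def feat(q2,q3,lean):
    f=q2-q3; return np.array([[1,0,np.sin(q2),np.cos(f),np.sin(f),np.sin(lean)],[0,1,np.cos(q2),-np.sin(f),np.cos(f),-np.cos(lean)]])
A=[];B=[]
for q,p in D:
    l=np.pi/2-(q[1]-q[2]-q[3]); A.append(feat(q[1],q[2],l)); B+= [np.sqrt(p[0]**2+p[1]**2-d*d),p[2]]
A=np.vstack(A);B=np.array(B)
# weak prior keeps the small fit well posed
pr=np.array([0,400,450,450,0,250.]);w=np.array([.02,.005,.005,.005,.02,.01])
X=np.linalg.lstsq(np.vstack([A,np.diag(w)]),np.r_[B,pr*w],rcond=None)[0]
E
python3 - <<'E'
from kin import *
print("d",d,X.round(0),(A@X-B).round(1)); print(s["joints"].round(3),s["position"].round(1))
from scipy.optimize import fsolve
for off in (100,0,-10):
  for lean in (40,35,30):
    l=np.radians(lean); bt=W(np.array([-20,-60,140.])); zz=RP.apply([np.sin(l),0,-np.cos(l)]); ax=RP.apply([-.643,0,.766]); p=bt+ax*off
    wr=p-X[5]*zz; r=np.sqrt(wr[0]**2+wr[1]**2-d*d)
    q=fsolve(lambda q:feat(q[0],q[1],0)@np.r_[X[:5],0]-[r,wr[2]],[.2,-.4]); F=90-np.degrees(q[0]-q[1]); az=np.degrees(np.arctan2(wr[1],wr[0])+np.arcsin(d/np.hypot(*wr[:2])))
    print(off,lean,"q2,q3",q.round(2),"forearm lean",F.round(1),"j1 deg",az.round(1),"tool azimuth",7.6)
E
```

```text
clock: 12.62
position: [592.3, 56.6, 336.5]
ee_rot: [-0.063, 0.945, -0.023, -0.321]
contact_force: [0.4, -0.2, -0.3]
gripper_width: 85.6
grasp_force: 0.0
d 132.1931012422512 [ 52. 182. 556. 384. -21. 318.] [ -0.7 -12.5  -3.2 -10.5  -3.3   0.6   1.8   4.6   0.1   8.4   2.    8.1
   5.4   4.1  -2.1  -2.8]
[ 0.311  0.645  0.599 -0.128 -2.17  -1.786] [592.3  56.6 336.5]
100 40 q2,q3 [ 0.06 -0.69] forearm lean 47.1 j1 deg 3.4 tool azimuth 7.6
100 35 q2,q3 [ 0.07 -0.62] forearm lean 50.7 j1 deg 3.7 tool azimuth 7.6
100 30 q2,q3 [ 0.09 -0.55] forearm lean 53.8 j1 deg 3.9 tool azimuth 7.6
0 40 q2,q3 [ 0.3  -0.67] forearm lean 34.3 j1 deg 4.1 tool azimuth 7.6
0 35 q2,q3 [ 0.3 -0.6] forearm lean 38.6 j1 deg 4.2 tool azimuth 7.6
0 30 q2,q3 [ 0.3  -0.53] forearm lean 42.5 j1 deg 4.4 tool azimuth 7.6
-10 40 q2,q3 [ 0.32 -0.67] forearm lean 33.2 j1 deg 4.1 tool azimuth 7.6
-10 35 q2,q3 [ 0.32 -0.6 ] forearm lean 37.6 j1 deg 4.3 tool azimuth 7.6
-10 30 q2,q3 [ 0.32 -0.52] forearm lean 41.5 j1 deg 4.5 tool azimuth 7.6
```

```bash
cat >> h.py <<'E'
def tool2(lean,az):
    l=np.radians(lean); z=np.array([np.sin(l),0,-np.cos(l)]); y=np.array([0,1.,0]); x=np.cross(y,z)
    return R.from_euler("z",az,degrees=True)*R.from_matrix(np.c_[x,y,z])
AX=RP.apply([-.643,0,.766]); BT=W(np.array([-20,-60,140.]))
E
python3 - <<'E'
from h import *
T=tool2(38,30)
print(delta(np.array([560,-95,310.]),T), BT, AX, lever_angle()[:3])
E
```

```text
(array([ -3.23, -15.16,  -2.65]), array([ 24.65, -71.87,  19.09])) [626.71107261 -75.41806022 140.        ] [-0.63735159 -0.08504086  0.766     ] (410, np.float64(49.19654148025753), np.float64(44.52917470799647))
```

```bash
python3 -m creep '{"translation":[[-0.4,-1.9,0],[-0.8,-3.8,0],[-1.2,-5.7,0],[-1.6,-7.6,0],[-2,-9.5,-0.5],[-2.4,-11.4,-1],[-2.8,-13.3,-1.8],[-3.2,-15.2,-2.6]],"delta_rot":[[3.1,-9,2.4],[6.2,-18,4.8],[9.3,-27,7.2],[12.3,-36,9.6],[15.4,-45,12],[18.5,-54,14.3],[21.6,-63,16.7],[24.6,-71.9,19.1]],"hand":[6,3,0,0,0,0,0,0]}'
python3 - <<'E'
from h import *
print(read_state()["joints"].round(2)); print(delta(BT+60*AX,tool2(38,30)))
E
```

```text
clock: 13.68
position: [557.5, -94.0, 310.0]
ee_rot: [-0.245, 0.915, 0.084, 0.31]
contact_force: [-0.5, -1.1, -0.5]
gripper_width: -0.3
grasp_force: 0.0
[-0.11  0.05 -0.2  -0.51 -0.84 -0.69]
(array([  3.09,   1.35, -12.4 ]), array([ 0.2 , -0.46,  0.03]))
```

```bash
python3 -m creep '{"translation":[[0,0.2,-2],[0.2,0.4,-4.1],[0.7,0.6,-6.2],[1.4,0.9,-8.3],[2.2,1.2,-10.4],[3.1,1.35,-12.4],[3.1,1.35,-12.4],[3.1,1.35,-12.4]],"delta_rot":[[0,0,0],[0,0,0],[0,0,0],[0,0,0],[0,0,0],[0,0,0],[0.2,-0.5,0],[0.2,-0.5,0]],"hand":[0,0,0,0,0,0,0,0]}'
python3 - <<'E'
from h import *
s=read_state();print(s["joints"].round(2),s["contact_force"]); print(delta(BT+10*AX,tool2(38,30)))
p,d=get_image("side"); cv2.imwrite("pics/s4.png",cv2.resize(p[80:280,240:500,::-1],None,fx=3,fy=3)); print(lever_angle()[:3])
E
```

```text
clock: 14.68
position: [590.5, -80.8, 186.8]
ee_rot: [-0.244, 0.914, 0.084, 0.313]
contact_force: [-1.0, -0.1, -0.5]
gripper_width: -0.3
grasp_force: 0.0
[-0.11  0.22 -0.28 -0.67 -0.62 -0.48] [-0.99408429 -0.09366169 -0.45967862]
(array([ 2.98,  0.45, -3.91]), array([ 0.04, -0.21,  0.13]))
(409, np.float64(49.17724256280392), np.float64(44.570667768353196))
```

View pics/s4.png

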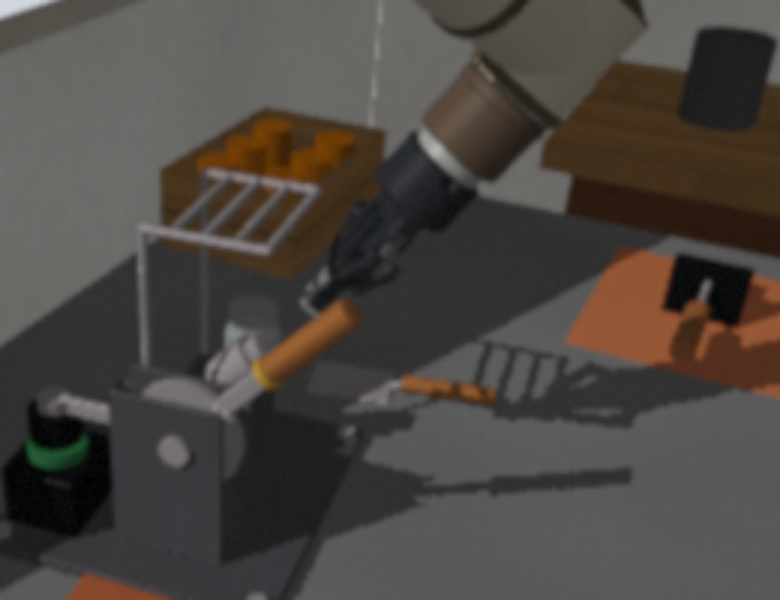

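The lever stands clamped in its notch with the plunger on the glass. The closed fingertips, at (315,305), are in front of the button at (235,360) and clear of the grille.

```bash
python3 -m creep '{"translation":[[0.7,0.1,-1],[1.5,0.2,-2],[2.2,0.3,-3],[3,0.45,-3.9],[3,0.45,-3.9],[3,0.45,-3.9]],"delta_rot":[[0,0,0],[0,0,0],[0,0,0],[0,0,0],[0,0,0],[0,0,0]],"hand":[0,0,0,0,0,0]}'
python3 - <<'E'
from h import *
s=read_state();print(s["joints"].round(2),s["contact_force"],"off axis",RP.inv().apply(s["position"]-O),"dist",(s["position"]-BT)@AX); print(delta(BT+1*AX,tool2(38,30)))
E
```

```text
clock: 15.52
position: [620.8, -76.1, 147.5]
ee_rot: [-0.244, 0.914, 0.084, 0.313]
contact_force: [-0.2, -0.7, -0.9]
gripper_width: -0.1
grasp_force: 0.0
[-0.1   0.32 -0.24 -0.73 -0.57 -0.41] [-0.22871741 -0.65052205 -0.93979109] off axis [-25.95835585 -59.88120332 147.4593799 ] dist 9.545107816549416
(array([ 0.53,  0.06, -0.67]), array([ 0.03, -0.23,  0.11]))
```

```bash
python3 -m creep '{"translation":[[0.13,0.02,-0.15],[0.26,0.03,-0.31],[0.38,0.05,-0.46],[0.51,0.07,-0.61],[0.64,0.09,-0.77],[0.64,0.09,-0.77]],"delta_rot":[[0,0,0],[0,0,0],[0,0,0],[0,0,0],[0,0,0],[0,0,0]],"hand":[0,0,0,0,0,0]}'
cat > f.py <<'E'
from h import *
s=read_state();print("F out",s["contact_force"]@AX,"dist",((s["position"]-BT)@AX).round(2),"press",RP.inv().apply(s["position"]-O).round(1))
E
python3 f.py
python3 -m creep '{"translation":[[0.06,0.01,-0.08],[0.13,0.02,-0.15],[0.19,0.03,-0.23],[0.19,0.03,-0.23]],"delta_rot":[[0,0,0],[0,0,0],[0,0,0],[0,0,0]],"hand":[0,0,0,0]}'
python3 f.py
```

```text
clock: 16.27
position: [627.1, -75.1, 139.6]
ee_rot: [-0.244, 0.914, 0.084, 0.313]
contact_force: [0.0, -0.4, -0.0]
gripper_width: 0.1
grasp_force: 0.0
F out -0.004237601818704882 dist -0.62 press [-19.6 -59.8 139.6]
clock: 16.77
position: [629.1, -74.9, 137.5]
ee_rot: [-0.244, 0.914, 0.084, 0.313]
contact_force: [-0.0, 0.1, 0.4]
gripper_width: -0.2
grasp_force: 0.0
F out 0.2963807408553883 dist -3.51 press [-17.6 -59.8 137.5]
```

```bash
python3 -m creep '{"translation":[[0.06,0.01,-0.08],[0.13,0.02,-0.15],[0.13,0.02,-0.15]],"delta_rot":[[0,0,0],[0,0,0],[0,0,0]],"hand":[0,0,0]}'
python3 f.py
python3 -m creep '{"translation":[[0.06,0.01,-0.08],[0.13,0.02,-0.15],[0.13,0.02,-0.15]],"delta_rot":[[0,0,0],[0,0,0],[0,0,0]],"hand":[0,0,0]}'
python3 f.py
```

```text
clock: 17.15
position: [630.2, -74.7, 136.0]
ee_rot: [-0.244, 0.914, 0.084, 0.313]
contact_force: [-1.5, 0.5, 1.7]
gripper_width: -0.1
grasp_force: 1.0
F out 2.1910262321400564 dist -5.33 press [-16.4 -59.7 136. ]
clock: 17.52
position: [631.6, -74.5, 134.5]
ee_rot: [-0.244, 0.914, 0.084, 0.313]
contact_force: [-1.4, -1.3, 1.6]
gripper_width: 0.1
grasp_force: 1.3
F out 2.2190047847914727 dist -7.42 press [-15.1 -59.7 134.5]
```

```bash
python3 -m creep '{"translation":[[0.06,0.01,-0.08],[0.13,0.02,-0.15],[0.19,0.03,-0.23],[0.26,0.03,-0.31],[0.32,0.04,-0.38],[0.32,0.04,-0.38]],"delta_rot":[[0,0,0],[0,0,0],[0,0,0],[0,0,0],[0,0,0],[0,0,0]],"hand":[0,0,0,0,0,0]}'
python3 f.py
python3 -m creep '{"translation":[[0.06,0.01,-0.08],[0.1,0.01,-0.11],[0.1,0.01,-0.11]],"delta_rot":[[0,0,0],[0,0,0],[0,0,0]],"hand":[0,0,0]}'
python3 f.py; python3 -c "from h import *;print(lever_angle()[:3])"
```

```text
clock: 18.27
position: [633.5, -74.4, 132.4]
ee_rot: [-0.245, 0.914, 0.085, 0.313]
contact_force: [-13.1, -2.3, 13.3]
gripper_width: 0.2
grasp_force: 9.7
F out 18.718363236066132 dist -10.23 press [-13.2 -59.9 132.4]
clock: 18.65
position: [633.7, -74.5, 132.1]
ee_rot: [-0.245, 0.914, 0.085, 0.313]
contact_force: [-19.1, -3.7, 19.1]
gripper_width: -0.1
grasp_force: 13.8
F out 27.143004438086862 dist -10.59 press [-12.9 -60.  132.1]
(417, np.float64(12.431178855929716), np.float64(9.922025905656799))
```

```bash
python3 -m creep '{"translation":[[-0.1,-0.01,0.12],[-0.1,-0.01,0.12],[-0.1,-0.01,0.12],[-0.1,-0.01,0.12]],"delta_rot":[[0,0,0],[0,0,0],[0,0,0],[0,0,0]],"hand":[0,0,0,0]}'
python3 f.py; python3 -c "from h import *;print(lever_angle()[:3])"
```

```text
clock: 19.2
position: [633.4, -74.3, 132.4]
ee_rot: [-0.244, 0.914, 0.085, 0.313]
contact_force: [-12.6, -3.0, 14.3]
gripper_width: -0.3
grasp_force: 9.5
F out 19.24818743855169 dist -10.22 press [-13.2 -59.8 132.4]
(414, np.float64(12.478912531676034), np.float64(10.095042161799196))
```

```bash
python3 -m creep '{"translation":[[0,0,0],[0,0,0],[-0.3,-0.04,0.4],[-1,-0.1,1.2],[-2,-0.3,2.5],[-3.2,-0.4,3.8],[-4.5,-0.6,5.4],[-4.5,-0.6,5.4]],"delta_rot":[[0,0,0],[0,0,0],[0,0,0],[0,0,0],[0,0,0],[0,0,0],[0,0,0],[0,0,0]],"hand":[0,0,0,0,0,0,0,0]}'
python3 -m creep '{"translation":[[-1,0,2],[-2,0,4],[-3,0,6],[-4,0,8],[-4,0,8],[-4,0,8]],"delta_rot":[[0,0,0],[0,0,0],[0,0,0],[0,0,0],[0,0,0],[0,0,0]],"hand":[0,0,0,0,0,0]}'
python3 - <<'E'
from h import *
print(lever_angle()[:3]); out=[]
for n in("side","top"):
    p,d=get_image(n); p0=np.load(n+"0.npz")["p"]; out.append(np.vstack([p0,p])[:, :, ::-1] if 0 else p[:,:,::-1])
    if n=="side":
        d0=np.load("side0.npz")["d"]; dd=[]
        for a in(p0,p):
            m=cv2.inRange(cv2.cvtColor(a,cv2.COLOR_RGB2HSV),(5,110,50),(28,255,255))[200:245,325:385]; v,u=np.nonzero(m); dd.append((len(u),u.mean(),v.mean()))
        print("grip mask before/after",dd)
cv2.imwrite("pics/end.png",cv2.resize(np.hstack([out[0][120:340,220:440],out[1][90:310,190:450]]),None,fx=1.6,fy=1.6))
E
```

```text
clock: 20.25
position: [589.7, -80.2, 187.2]
ee_rot: [-0.244, 0.914, 0.083, 0.314]
contact_force: [0.2, 0.2, -1.0]
gripper_width: 0.1
grasp_force: 0.0
clock: 21.0
position: [549.7, -79.8, 263.7]
ee_rot: [-0.244, 0.914, 0.085, 0.312]
contact_force: [0.4, 0.7, -0.4]
gripper_width: -0.2
grasp_force: 0.0
(417, np.float64(12.494560608944449), np.float64(9.956620475424131))
grip mask before/after [(509, np.float64(35.17288801571709), np.float64(26.402750491159136)), (507, np.float64(35.13214990138067), np.float64(26.36489151873767))]
```

View pics/end.png

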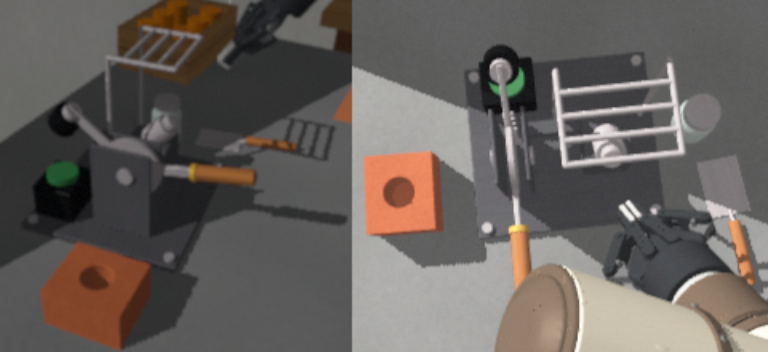

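The lever is back exactly where it started: its grip mask matches the first picture to within 0.05 px. The button is out, and the brick, jar and paddle have not moved. The gripper is clear, so I hand in.

```bash
python3 -c "from bench import *;print(job_done())"
```

```text
the job is handed in; nothing more can be done
None
```

I handed the job in at about 21 s on the robot's clock: the lever clamped in its third notch on its own, then the button released it and it dropped fully down; the button push peaked at 27 N in the readings (limit 30 N), and the brick, jar and paddle look unmoved in the last pictures.

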